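# Gauge a ball bearing in the bench calliper with the fingertips

### The arm

A 6-joint arm with a two-finger parallel gripper is mounted at the origin on a cart in front of the work surface, level with it; the furniture and walls round the work are solid. World frame = base frame: x ahead of the robot, y to its left, z up, the work surface at z = 0. Lengths are in mm, angles in rad, forces in N, time in s.
With the tool pointing down it reaches from about 350 to 875 mm from the base axis. Payload 4.2 kg.
Tool frame: the origin (TCP) lies midway between the tips of the shut fingers; the grasp point (between the pads) lies 19 mm behind it; z points along the fingers, y is the line along which they close (so a half turn about z gives the same grasp; the last joint's range is limited). The gripper opens to 85 mm and grips with 20 to 120 N. Pads are 22 mm wide; open, the fingers measure 114 mm over their backs; the gripper's body (76 mm by 85 mm) begins 54 mm behind the grasp point. The pads swing forward as they close: fully open they stand 13 mm farther back than shut.
Start: joints at [1.554, 0.385, 0.008, 0, -1.194, -0.259], TCP at [170.166, 601.367, 231.312] pointing down, gripper open.
Joint ranges: [-3.14, 3.14], [-1.21, 2.06], [-1.07, 1.41], [-3.16, 2.05], [-2.99, -0.16], [-3.1, 3.1]. Speed limits (rad/s): [2.79, 2.79, 3.14, 3.14, 3.14, 3.14].

### API

Orientations are given as a unit quaternion [x, y, z, w].
In Python, from bench import arm gives the robot as it stands. The module is installed in compiled form; this text tells all that it offers.
- The arm moves only by the shell command python3 -m handwheel 'ROWS' [OPENING]. ROWS is JSON, a list of rows, each an object of numbers: "x", "y", "z": the shift along the world's x, y, z each as a share of 20 cm, from -1 to 1; "ax", "ay", "az": the turn, a rotation vector about the world's x, y, z each as a share of 90 degrees, from -1 to 1. In form: [{"x": .., "y": .., "z": .., "ax": .., "ay": .., "az": ..}, ...]. A call has exactly 8 rows; each row shifts and turns the commanded pose from where the row before left it; what a row does not reach is not made up. A row lasts 1/10 s, in which the tool goes at most 50 mm and 8.59 degrees, less where a joint would pass 70% of its speed; a pose out of reach is approached as far as the arm can. A call with a number of a shift or a turn outside -1 to 1 is refused whole. A call with a gripper value outside its range is refused whole. OPENING is the opening, from -1 (shut) to 1 (fully open), set as the call begins (- or left out, the last holds). The fingers move at their own pace and stop on an object; the grip force is fixed at half the most. Time passes only in rows, so rows that do not move let the fingers close, or fill a call up. It gives the time, the measured TCP pose, the force, the opening and the grip force at its end, in the units of the state.
- arm.read_state(): the state, without advancing time (a new reading comes with each control period).
- arm.get_image(name): name is "side" or "top" or "wrist"; returns the picture (384x512x3 uint8, red, green, blue); there is no depth.
- arm.camera_params(name): a dict with "K" (3x3 intrinsics, pixels), "position" and "orientation" of the camera in the world. Camera axes: x right, y down, z forward; pixel columns grow to the right and rows downward; lengths in mm; the calibration is good to about 2 mm. A picture is of the moment at which its call begins: read the wrist's pose just before it. camera_params takes no time and is no camera call; for the wrist camera it gives the pose at the moment of the call.
- arm.job_done(): hands the job in; it is judged then, once.
The state is a dict: "clock": time; "joints": joint angles; "joint_vel": joint speeds; "joint_efforts": joint torques, N m; "position": TCP position; "ee_rot": TCP orientation; "contact_force": force on the tool from outside, world axes, zero at the start; "wrist_torque": the same for the moment, N m; "gripper_width": finger opening in mm; "grasp_force": force on a finger pad.
Only numpy, scipy, OpenCV 4.12 (cv2) and the standard library are available. Lean on these libraries where they do the work, as an engineer would, in place of code of your own. Each camera call takes 0.05 s, during which the arm holds its last target. There are 200 camera calls.

### The job

Gauge the smaller of the two loose ball bearings in the calliper that is clamped flat on the worktop: with the fingertips slide the jaw open, push the bearing along the worktop in between the two long jaws until it sits up against the beam, then slide the jaw shut so that the bearing is firmly nipped between both jaws. Finish while still holding the slide pressed against the bearing, so that the size can be read. Push things only, do not force the calliper, pick nothing up, and leave everything else where it lies.

Things in the scene. Friction and masses are not known exactly. Their poses are not given: they have to be found in the camera images.
- calliper: steel slide calliper, 74 x 202 x 12 mm, clamped flat and immovable on the worktop. Origin: under its middle. Own x: from the long jaws' tips towards the beam; y: along the beam to the fixed jaw; z up. The jaws point to -x, roughly to the robot. In mm: beam x 3 to 19, y -101 to 99, z 0 to 4. Magnetic clamps to z 24 at both ends: x -4 to 26, y -130 to -86; x 32 to 76, y 78 to 109
- calliper_jaw (a joint): position J of the sliding jaw (m): 0 = jaws shut, grows to 0.09 as it slides open to the calliper's -y. About 0.6 N of friction, no spring, stays where left. Starts at 0.005 to 0.03. The gap between the jaws is J + 0.5 mm: closed on the small bearing it reads about 0.0495 (pressed) to 0.051
- fixed_jaw (a point): middle of the fixed long jaw's flat inner face (calliper frame: x -17, y +85, z 2 mm). Axes as the calliper's. The jaw is 4 mm thick, from the beam (x +3) to its tip at x -37; its back slants from y +88 at the tip to y +101
- sliding_jaw (a point): middle of the sliding long jaw's flat inner face, facing the fixed jaw (calliper frame: x -17, y 84.5 mm - J, z 2 mm). Axes as the calliper's. Same length and thickness as the fixed jaw, its back slants away to 18 mm behind the face at the beam
- slide_tail (a point): the slide is the display block on the beam that carries the jaw: 52 mm along y, x -3 to +23, z 4.5 to 10.7 mm. This is the centre of its end face towards -y (26 mm wide); pushing it to +y, the fingertip about 7 mm above the worktop (just over the beam), shuts the jaws. A thumb wheel (to z 9) sits at x -9 to -3, 5 to 15 mm from this end. Axes as the calliper's
- slide_nose (a point): centre of the slide's other end face, towards +y (26 mm wide, z 4.5 to 10.7 mm); pushing it to -y, the fingertip about 7 mm above the worktop (beam and jaws are 4 mm high), opens the jaws. Axes as the calliper's
- bearing_small: the smaller ball bearing, 52 mm outer diameter, 15 mm high, 0.2 to 0.42 kg, bare steel, lying flat and loose on the worktop in front of the jaws. Origin: centre of its underside. Seated against the beam its centre is at x = -23 mm in the calliper's frame, y = +59 mm when it also touches the fixed jaw
- bearing_large: the larger ball bearing, 62 mm outer diameter, 16 mm high, lying flat and loose beside the small one (which lies left and which right varies). Origin: centre of its underside. To be left alone
- nut_near: hexagon nut, 24 x 28 x 13 mm, loose on the worktop behind the calliper. Origin: centre of its underside. To be left alone
- nut_far: second hexagon nut, same size, loose behind the calliper. Origin: centre of its underside. To be left alone
- seal: flat black ring, a shaft seal, 72 mm diameter, 10 mm high, loose on the worktop behind the calliper's tail. Origin: centre of its underside. To be left alone
- marker: felt marker with a blue cap, 18 x 128 x 16 mm, lying loose on the worktop to the right of the bearings; its length is along its own y. Origin: centre of its underside. To be left alone
- elbow: brass elbow fitting, 57 x 48 x 21 mm, loose on the worktop to the left. Origin: centre of its underside. To be left alone
- relay: plug-in relay, 29 x 29 x 39 mm, standing loose on the worktop to the left. Origin: centre of its underside. To be left alone
Not all that is in view belongs to the job. Leave any blue or green look-alike of the bearing_small alone.

How it is judged:
By the outcome, as a careful person would: the job done as asked, in the order asked, and still so for the second after the job is handed in, while the arm keeps its last pose, push and grip.
It also fails if it takes over 69 s, if anything falls off the work surface, if the arm or the gripper's body presses on something with over 40 N, if the wrist force passes 120 N, or if a joint passes its speed limit or range.

## Working session

There is one attempt and no reset: what is moved stays moved. The work goes in short steps, Python scripts to look and compute and a shell command to move; the robot and the scene stay as the last step left them, time stands still between calls to the robot, and variables do not carry over. Pictures are saved under pics/ and viewed, at most 10 in all, crops included, and the job is handed in when it is done.

```bash
mkdir -p pics; cat > h.py <<'E'
import numpy as np, cv2
from scipy.spatial.transform import Rotation as R
from bench import arm
def snap(n,f):
    p=arm.camera_params(n); im=arm.get_image(n); cv2.imwrite('pics/'+f,im[:,:,::-1]); return p,im
def ray(p,uv,z):
    K=np.array(p['K']);o=np.array(p['position']).ravel();q=np.array(p['orientation'])
    M=R.from_quat(q).as_matrix() if q.size==4 else q.reshape(3,3)
    d=M@np.linalg.inv(K)@[uv[0],uv[1],1]; return o+d*(z-o[2])/d[2]
def proj(p,X):
    K=np.array(p['K']);o=np.array(p['position']).ravel();q=np.array(p['orientation'])
    M=R.from_quat(q).as_matrix() if q.size==4 else q.reshape(3,3)
    c=K@(M.T@(np.array(X)-o)); return c[:2]/c[2]
E
python3 - <<'E'
from h import *
np.set_printoptions(precision=1,suppress=True)
p,a=snap('top','t0.png'); print(p)
q,b=snap('side','s0.png'); print(q)
s=arm.read_state();print(s['clock'],s['position'],s['ee_rot'],s['gripper_width'])
c=cv2.resize(a,(768,576),interpolation=cv2.INTER_CUBIC); cv2.imwrite('pics/t0b.png',c[:,:,::-1])
E
```

```text
{'K': array([[363.2,   0. , 258.3],
       [  0. , 363.2, 188.5],
       [  0. ,   0. ,   1. ]]), 'position': array([414.9,  11.3, 877.1]), 'orientation': array([-0.7,  0.7, -0.1,  0.1])}
{'K': array([[348.8,   0. , 258.5],
       [  0. , 348.8, 191.5],
       [  0. ,   0. ,   1. ]]), 'position': array([596.1, 805.6, 432.2]), 'orientation': array([-0. ,  0.9, -0.5, -0. ])}
0.1 [170.1 600.9 230.3] [ 1.  -0.1 -0.   0. ] 85.15939352598402
```

View pics/t0b.png

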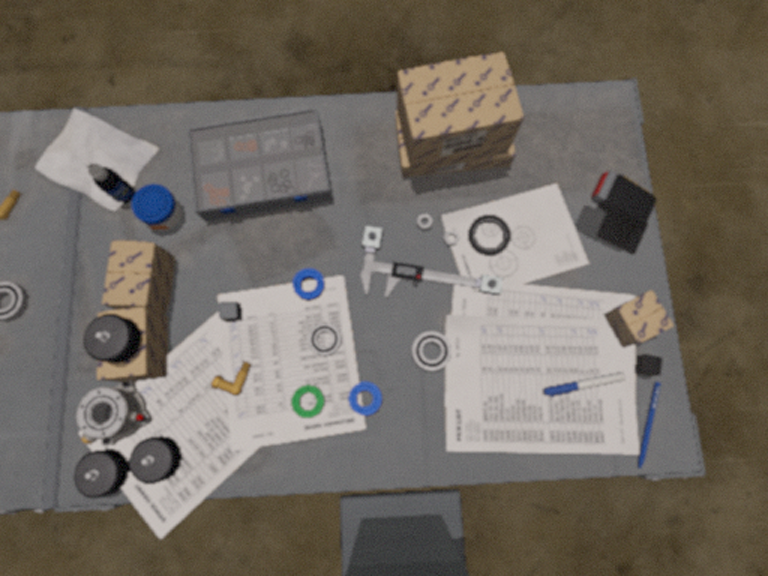

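View pics/s0.png

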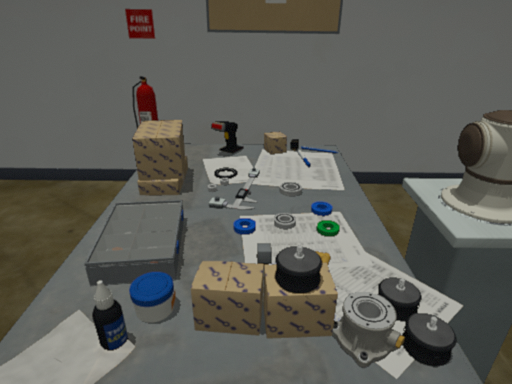

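The top view (enlarged pixels) shows two bare steel bearings, at (325,339) about 31 px wide and at (431,350) about 38 px wide. The blue rings at (309,284) and (366,398) and the green one at (308,401) are look-alikes. The calliper has its fixed jaw at (366,280), its sliding jaw at (391,287), its slide at (407,271) and its clamps at (372,237) and (490,284). At 1.6 mm/px the left bearing is about 50 mm across, so it should be the small one. I'll confirm that by measurement and a crop.

```bash
python3 - <<'E'
from h import *
np.set_printoptions(precision=1,suppress=True)
p=arm.camera_params('top'); a=cv2.imread('pics/t0.png')
for n,uv,z in [('bS',(325,339),15),('bL',(431,350),16),('fixtip',(365,293),4),('slidetip',(388,296),4),('clampL',(372,237),24),('clampR',(490,284),24),('nose',(393,268),10),('tail',(424,274),10),('blue',(309,284),15),('marker',(560,390),10)]:
    print(n,ray(p,np.array(uv)/1.5,z))
c=cv2.resize(a[140:260,190:350],(800,600),interpolation=cv2.INTER_CUBIC); cv2.imwrite('pics/c0.png',c)
E
```

```text
bS [527.7 109.   15. ]
bL [501.1 -57.6  16. ]
fixtip [601.1  42.7   4. ]
slidetip [594.    5.3   4. ]
clampL [689.9  26.4  24. ]
clampR [ 600.6 -159.    24. ]
nose [639.3  -5.4  10. ]
tail [626.3 -55.5  10. ]
blue [618.7 132.5  15. ]
marker [ 428.7 -254.5   10. ]
```

View pics/c0.png

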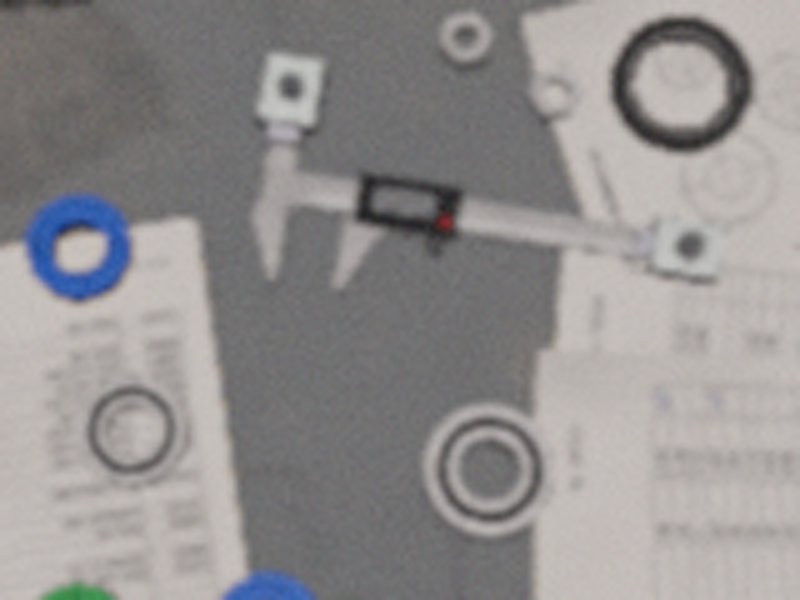

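The left bearing at crop (132,430) has a dark seal ring of r≈43 px, against r≈51 px for the right one at (490,468). The ratio is 0.84 = 52/62, so the left one at world (528,109) is bearing_small. It is bare steel; the rings at (78,247), (270,600) and (78,598) are blue or green. From the clamps, the calliper origin is about (615,-52) with a yaw of about -13.7°, and the fixed jaw's tip agrees to within 2 mm. Next I move over it.

```bash
python3 -m handwheel '[{"x":0.13,"y":-0.18},{"x":0.13,"y":-0.18},{"x":0.13,"y":-0.18},{"x":0.13,"y":-0.18},{"x":0.13,"y":-0.18},{"x":0.13,"y":-0.18},{"x":0.13,"y":-0.18},{"x":0.13,"y":-0.18}]' -1
python3 -m handwheel '[{"x":0.13,"y":-0.18},{"x":0.13,"y":-0.18},{"x":0.13,"y":-0.18},{"x":0.13,"y":-0.18},{"x":0.13,"y":-0.18},{"x":0.1,"y":-0.18},{"x":0.1,"y":-0.15},{"x":0,"y":0}]' -1
python3 - <<'E'
from h import *
np.set_printoptions(precision=2,suppress=True)
s=arm.read_state();print(s['clock'],s['position'],s['contact_force'],R.from_quat(s['ee_rot']).as_matrix())
p,a=snap('wrist','w0.png');print(p['position'],R.from_quat(p['orientation']).as_matrix(),p['K'][0])
cv2.imwrite('pics/w0b.png',cv2.resize(a,(800,600),interpolation=cv2.INTER_CUBIC)[:,:,::-1])
for n,X in [('tcp',s['position']),('bS',(527.7,109,15)),('org',(615,-52,4))]: print(n,proj(p,X)*1.5625)
E
```

```text
0.1 [170.05 600.9  230.32] [ 0.65 -0.02  0.2 ] [[ 0.96 -0.27 -0.  ]
 [-0.27 -0.96 -0.  ]
 [ 0.    0.   -1.  ]]
[232.61 583.42 373.7 ] [[-0.27 -0.93 -0.25]
 [-0.96  0.26  0.07]
 [ 0.    0.26 -0.97]] [289.46   0.   258.24]
tcp [403.31 371.8 ]
bS [1107.92 -625.99]
org [1449.42 -979.68]invalid input at $[0]: expected keys x, y, z, ax, ay, az
invalid input at $[0]: expected keys x, y, z, ax, ay, az
```

View pics/w0b.png

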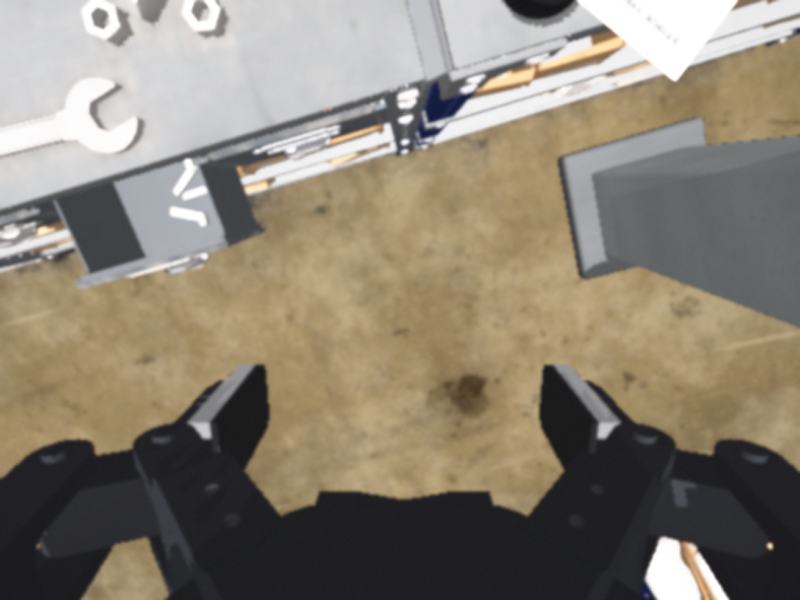

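The wrist view shows the open fingers over the floor beside the bench, and nothing of the job. Tool yaw is -15.6°. The rows need all six keys, so I'll send the moves again.

```bash
python3 -m handwheel '[{"x":0.12,"y":-0.18,"z":0,"ax":0,"ay":0,"az":0},{"x":0.12,"y":-0.18,"z":0,"ax":0,"ay":0,"az":0},{"x":0.12,"y":-0.18,"z":0,"ax":0,"ay":0,"az":0},{"x":0.12,"y":-0.18,"z":0,"ax":0,"ay":0,"az":0},{"x":0.12,"y":-0.18,"z":0,"ax":0,"ay":0,"az":0},{"x":0.12,"y":-0.18,"z":0,"ax":0,"ay":0,"az":0},{"x":0.12,"y":-0.18,"z":0,"ax":0,"ay":0,"az":0},{"x":0.12,"y":-0.18,"z":0,"ax":0,"ay":0,"az":0}]' -1
python3 -m handwheel '[{"x":0.12,"y":-0.18,"z":0,"ax":0,"ay":0,"az":0.02},{"x":0.12,"y":-0.18,"z":0,"ax":0,"ay":0,"az":0},{"x":0.12,"y":-0.18,"z":0,"ax":0,"ay":0,"az":0},{"x":0.12,"y":-0.18,"z":0,"ax":0,"ay":0,"az":0},{"x":0.12,"y":-0.18,"z":0,"ax":0,"ay":0,"az":0},{"x":0.12,"y":-0.18,"z":0,"ax":0,"ay":0,"az":0},{"x":0.12,"y":-0.18,"z":0,"ax":0,"ay":0,"az":0},{"x":0,"y":0,"z":0,"ax":0,"ay":0,"az":0}]' -1
python3 - <<'E'
from h import *
np.set_printoptions(precision=2,suppress=True)
s=arm.read_state();print(s['clock'],s['position'],s['contact_force'],R.from_quat(s['ee_rot']).as_matrix())
p,a=snap('wrist','w1.png');print(p['position'],p['orientation'])
cv2.imwrite('pics/w1b.png',cv2.resize(a,(800,600),interpolation=cv2.INTER_CUBIC)[:,:,::-1])
for n,X in [('tcp',s['position']),('bS',(527.7,109,15)),('org',(615,-52,4))]: print(n,proj(p,X)*1.5625)
E
```

```text
clock: 0.95
position: [362.7, 311.7, 231.3]
ee_rot: [0.991, -0.137, -0.0, -0.0]
contact_force: [0.6, 0.7, -0.3]
gripper_width: 0.2
grasp_force: 0.0
clock: 1.75
position: [531.8, 57.8, 230.6]
ee_rot: [0.992, -0.125, -0.0, 0.001]
contact_force: [-1.5, -0.3, -1.1]
gripper_width: -0.2
grasp_force: 0.0
1.75 [531.84  57.75 230.56] [-1.54 -0.32 -1.05] [[ 0.97 -0.25 -0.  ]
 [-0.25 -0.97 -0.  ]
 [-0.    0.   -1.  ]]
[594.89  41.78 373.89] [-0.61  0.78  0.1  -0.08]
tcp [403.36 371.83]
bS [343.33 279.74]
org [515.05 118.04]
```

View pics/w1b.png

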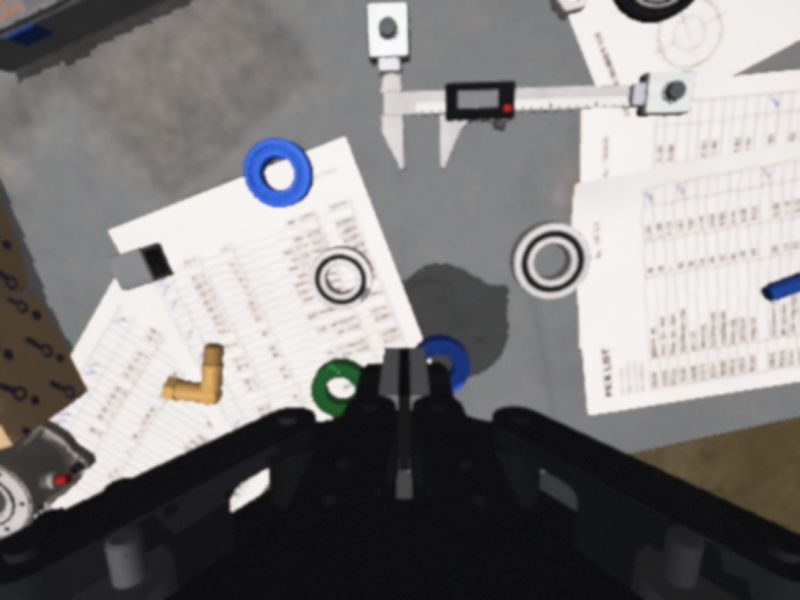

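The wrist view (800x600) shows the small bearing at (343,276) and the large one at (550,260). The fixed jaw's inner tip is at (404,168), the sliding jaw's inner tip at (442,167), the slide spans x 446–514 at y≈101, and the clamps are at (389,30) and (668,92). Both bearings are bare steel, and the blue and green rings are separate.

```bash
python3 - <<'E'
from h import *
np.set_printoptions(precision=1,suppress=True)
p=arm.camera_params('wrist');f=lambda uv,z: ray(p,np.array(uv)/1.5625,z)
P={n:f(uv,z) for n,uv,z in [('bS',(343,276),15),('bSl',(314,276),15),('bSr',(372,276),15),('bL',(550,260),16),('fixtip',(404,168),4),('slidetip',(442,167),4),('clampL',(388,28),24),('clampR',(670,92),24),('nose',(447,100),10.7),('tail',(514,101),10.7),('beamL',(415,112),4),('beamR',(630,108),4),('blue',(278,172),15)]}
for n in P: print(n,P[n])
d=P['beamL']-P['beamR'];print('yaw beam',np.degrees(np.arctan2(-d[0],d[1])))
d=P['nose']-P['tail'];print('yaw slide',np.degrees(np.arctan2(-d[0],d[1])),np.linalg.norm(d))
for yaw in (-13.7,-12):
  y=np.radians(yaw);M=np.array([[np.cos(y),-np.sin(y)],[np.sin(y),np.cos(y)]])
  o=P['fixtip'][:2]-M@[-37,85]; print(yaw,o)
  for n in P: print(n,M.T@(P[n][:2]-o))
E
```

```text
bS [529.5 110.   15. ]
bSl [535.3 132.8  15. ]
bSr [523.7  87.2  15. ]
bL [501.4 -54.7  16. ]
fixtip [599.2  41.2   4. ]
slidetip [592.6  12.1   4. ]
clampL [691.8  29.2  24. ]
clampR [ 602.8 -155.7   24. ]
nose [638.4  -1.7  10.7]
tail [625.5 -50.   10.7]
beamL [637.  23.   4.]
beamR [ 599.4 -136.4    4. ]
blue [619.9 135.4  15. ]
yaw beam -13.247217145006726
yaw slide -15.033834693766554 49.94415384190444
-13.7 [615.  -50.1]
bS [-121.   135.3]
bSl [-120.8  158.8]
bSr [-121.2  111.8]
bL [-109.3  -31.4]
fixtip [-37.  85.]
slidetip [-36.5  55.1]
clampL [55.9 95.2]
clampR [  13.1 -105.5]
nose [11.3 52.5]
tail [10.1  2.6]
beamL [ 4.  76.2]
beamR [  5.3 -87.6]
blue [-39.2 181.4]
-12 [617.7 -49.6]
bS [-119.5  137.8]
bSl [-118.5  161.3]
bSr [-120.4  114.3]
bL [-112.7  -29.2]
fixtip [-37.  85.]
slidetip [-37.4  55.1]
clampL [56.1 92.5]
clampR [   7.5 -106.9]
nose [10.3 51.1]
tail [7.7 1.3]
beamL [ 3.8 75. ]
beamR [  0.2 -88.7]
blue [-36.3 181.4]
```

```bash
python3 -m handwheel '[{"x":0.09,"y":-0.03,"z":-0.15,"ax":0,"ay":0,"az":0.012},{"x":0.09,"y":-0.03,"z":-0.15,"ax":0,"ay":0,"az":0},{"x":0.09,"y":-0.03,"z":-0.15,"ax":0,"ay":0,"az":0},{"x":0.09,"y":-0.03,"z":-0.15,"ax":0,"ay":0,"az":0},{"x":0.09,"y":-0.03,"z":-0.15,"ax":0,"ay":0,"az":0},{"x":0.09,"y":-0.03,"z":-0.15,"ax":0,"ay":0,"az":0},{"x":0.015,"y":0,"z":-0.05,"ax":0,"ay":0,"az":0},{"x":0,"y":0,"z":0,"ax":0,"ay":0,"az":0}]' -1
python3 - <<'E'
from h import *
np.set_printoptions(precision=2,suppress=True)
s=arm.read_state();print(R.from_quat(s['ee_rot']).as_matrix()[:2,0])
p,a=snap('wrist','w2.png')
cv2.imwrite('pics/w2b.png',cv2.resize(a,(800,600),interpolation=cv2.INTER_CUBIC)[:,:,::-1])
E
```

```text
clock: 2.6
position: [639.7, 25.9, 39.3]
ee_rot: [0.994, -0.112, -0.002, 0.001]
contact_force: [-0.2, 0.1, 0.6]
gripper_width: 0.2
grasp_force: 0.0
[ 0.97 -0.22]
```

View pics/w2b.png

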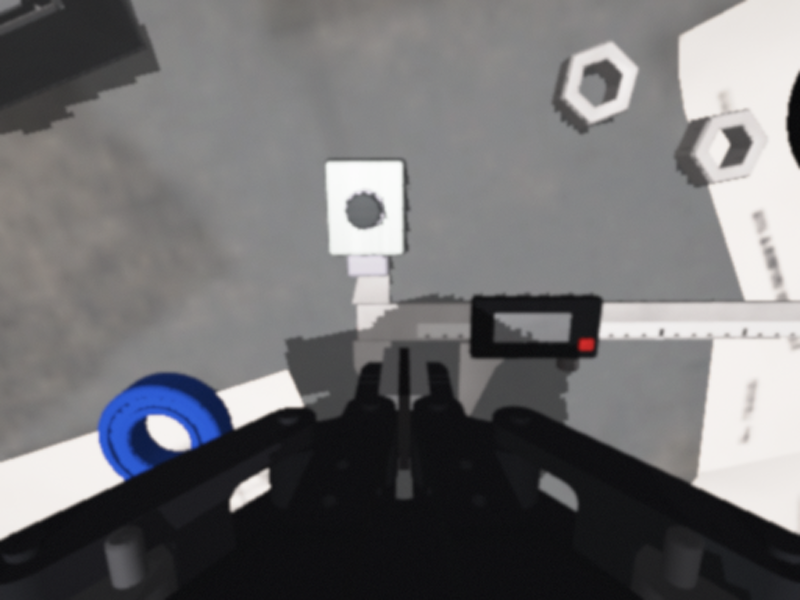

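This near view shows the calliper squared to the picture. The beam runs at rows 303–340, the slide spans (471,297) to (602,357), the left clamp's top spans (327,159) to (405,254), and the fingertips sit around (404,371) above the fixed-jaw end.

```bash
cat >> h.py <<'E'
Y=np.radians(-13.3);M=np.array([[np.cos(Y),-np.sin(Y)],[np.sin(Y),np.cos(Y)]]);O=np.array([615.5,-50.])
loc=lambda X: M.T@(np.array(X)[:2]-O)
E
python3 - <<'E'
from h import *
np.set_printoptions(precision=1,suppress=True)
p=arm.camera_params('wrist')
for n,uv,z in [('noseT',(471,297),10.7),('noseB',(471,357),10.7),('tailT',(602,297),10.7),('tailB',(597,357),10.7),('cl TL',(327,159),24),('cl BR',(405,254),24),('beam1',(640,303),4),('beam2',(640,339),4)]:
    X=ray(p,np.array(uv)/1.5625,z); print(n,X,loc(X))
s=arm.read_state();print('tcp',s['position'],loc(s['position']))
E
```

```text
noseT [652.5  -4.3  10.7] [25.5 53. ]
noseB [627.3   0.5  10.7] [-0.2 51.8]
tailT [640.9 -55.1  10.7] [25.9  0.9]
tailB [615.7 -50.2  10.7] [ 0.2 -0.2]
cl TL [715.   35.7  24. ] [ 77.1 106.3]
cl BR [677.4  17.1  24. ] [44.8 79.5]
beam1 [632.3 -72.7   4. ] [ 21.6 -18.2]
beam2 [616.4 -71.3   4. ] [  5.8 -20.5]
tcp [640.5  26.1  41.1] [ 6.8 79.8]
```

```bash
sed -i 's/615.5,-50\./618.1,-50.7/' h.py; python3 -m handwheel '[{"x":0.01,"y":-0.002,"z":-0.04,"ax":0,"ay":0,"az":0},{"x":0.01,"y":-0.002,"z":-0.04,"ax":0,"ay":0,"az":0},{"x":0.01,"y":-0.003,"z":-0.04,"ax":0,"ay":0,"az":0},{"x":0,"y":0,"z":-0.03,"ax":0,"ay":0,"az":0},{"x":0,"y":0,"z":-0.01,"ax":0,"ay":0,"az":0},{"x":0,"y":0,"z":-0.005,"ax":0,"ay":0,"az":0},{"x":0,"y":0,"z":0,"ax":0,"ay":0,"az":0},{"x":0,"y":0,"z":0,"ax":0,"ay":0,"az":0}]' -1
python3 -c "
from h import *
for i in range(3):
  s=arm.read_state();print(s['clock'],s['position'],loc(s['position']),s['contact_force'])"
```

```text
clock: 3.45
position: [647.4, 24.0, 8.6]
ee_rot: [0.994, -0.113, 0.0, -0.0]
contact_force: [-0.2, -0.2, 0.3]
gripper_width: -0.0
grasp_force: 0.0
3.45 [647.36573731  23.99717536   8.59400064] [11.29673168 79.4262881 ] [-0.16196043 -0.1561786   0.34926588]
3.45 [647.36573731  23.99717536   8.59400064] [11.29673168 79.4262881 ] [-0.16196043 -0.1561786   0.34926588]
3.45 [647.36573731  23.99717536   8.59400064] [11.29673168 79.4262881 ] [-0.16196043 -0.1561786   0.34926588]
```

```bash
python3 -m handwheel '[{"x":-0.007,"y":-0.029,"z":-0.006,"ax":0,"ay":0,"az":0},{"x":-0.007,"y":-0.029,"z":0,"ax":0,"ay":0,"az":0},{"x":-0.007,"y":-0.029,"z":0,"ax":0,"ay":0,"az":0},{"x":-0.007,"y":-0.029,"z":0,"ax":0,"ay":0,"az":0},{"x":-0.007,"y":-0.029,"z":0,"ax":0,"ay":0,"az":0},{"x":-0.007,"y":-0.029,"z":0,"ax":0,"ay":0,"az":0},{"x":-0.007,"y":-0.029,"z":0,"ax":0,"ay":0,"az":0},{"x":0,"y":0,"z":0,"ax":0,"ay":0,"az":0}]' -1
python3 - <<'E'
from h import *
s=arm.read_state();print(s['clock'],s['position'],loc(s['position']),s['contact_force'])
p,a=snap('wrist','w3.png')
cv2.imwrite('pics/w3b.png',cv2.resize(a,(800,600),interpolation=cv2.INTER_CUBIC)[:,:,::-1])
E
```

```text
clock: 4.25
position: [637.0, -17.6, 7.1]
ee_rot: [0.994, -0.113, -0.0, 0.0]
contact_force: [-0.1, 0.3, -0.1]
gripper_width: -0.1
grasp_force: 0.0
4.25 [637.01651804 -17.5646861    7.11387445] [10.78638545 36.59832743] [-0.07517536  0.3063068  -0.13847102]
```

View pics/w3b.png

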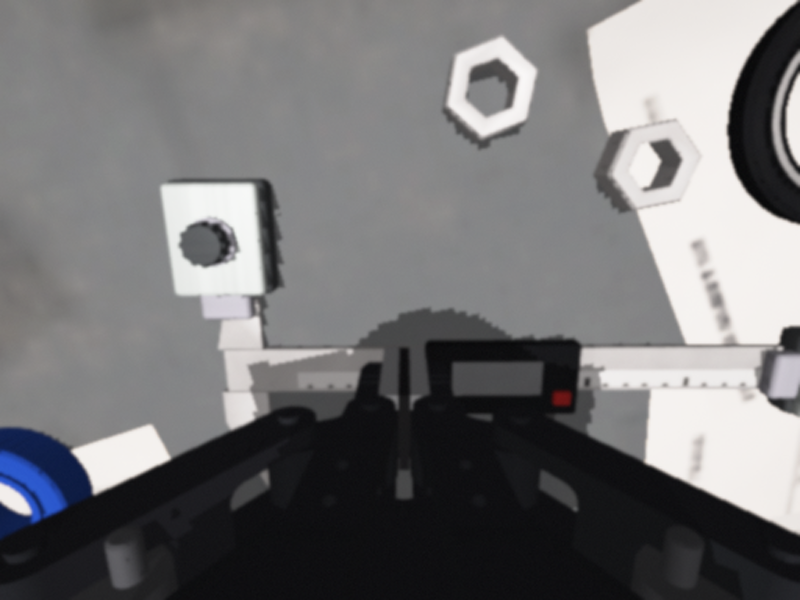

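The slide was pushed: its nose is at column 428, its tail at 580, and the fingertip touches the nose. Half the fingertip thickness is about 8.5 mm, so J is about 54. I'll push on about 17 mm, back off and lift.

```bash
python3 -m handwheel '[{"x":-0.005,"y":-0.021,"z":0,"ax":0,"ay":0,"az":0},{"x":-0.005,"y":-0.021,"z":0,"ax":0,"ay":0,"az":0},{"x":-0.005,"y":-0.021,"z":0,"ax":0,"ay":0,"az":0},{"x":-0.005,"y":-0.02,"z":0,"ax":0,"ay":0,"az":0},{"x":0,"y":0,"z":0,"ax":0,"ay":0,"az":0},{"x":0.005,"y":0.02,"z":0,"ax":0,"ay":0,"az":0},{"x":0,"y":0.01,"z":0.15,"ax":0,"ay":0,"az":0},{"x":0,"y":0.15,"z":0.2,"ax":0,"ay":0,"az":0}]' -1
python3 -m handwheel '[{"x":-0.12,"y":0.15,"z":0,"ax":0,"ay":0,"az":0.09},{"x":-0.12,"y":0.15,"z":0,"ax":0,"ay":0,"az":0.09},{"x":-0.12,"y":0.1,"z":0,"ax":0,"ay":0,"az":0.09},{"x":-0.05,"y":0,"z":0,"ax":0,"ay":0,"az":0.09},{"x":0,"y":0,"z":0,"ax":0,"ay":0,"az":0.09},{"x":0,"y":0,"z":0,"ax":0,"ay":0,"az":0.09},{"x":0,"y":0,"z":0,"ax":0,"ay":0,"az":0.09},{"x":0,"y":0,"z":0,"ax":0,"ay":0,"az":0.09}]' -0.25
python3 - <<'E'
from h import *
np.set_printoptions(precision=2,suppress=True)
s=arm.read_state();print(s['clock'],s['position'],loc(s['position']),s['contact_force'],s['joints'],R.from_quat(s['ee_rot']).as_matrix()[:2,0])
p,a=snap('top','t1.png')
cv2.imwrite('pics/t1b.png',cv2.resize(a[140:260,190:350],(800,600),interpolation=cv2.INTER_CUBIC)[:,:,::-1])
E
```

```text
clock: 5.1
position: [632.3, 0.8, 75.2]
ee_rot: [0.993, -0.114, -0.003, 0.001]
contact_force: [0.6, 0.6, 0.4]
gripper_width: 0.0
grasp_force: 0.0
clock: 5.9
position: [552.2, 83.1, 77.2]
ee_rot: [0.898, 0.44, -0.0, 0.0]
contact_force: [0.6, -0.2, 0.1]
gripper_width: 32.1
grasp_force: 0.0
5.9 [552.18  83.13  77.17] [-94.94 115.08] [ 0.6  -0.23  0.05] [ 0.44  0.43 -0.35  0.   -0.78  2.04] [0.61 0.79]
```

```bash
python3 -m handwheel '[{"x":-0.02,"y":0.05,"z":0,"ax":0,"ay":0,"az":-0.09},{"x":-0.02,"y":0.05,"z":0,"ax":0,"ay":0,"az":-0.09},{"x":-0.02,"y":0.05,"z":0,"ax":0,"ay":0,"az":-0.09},{"x":-0.02,"y":0.05,"z":0,"ax":0,"ay":0,"az":-0.09},{"x":-0.02,"y":0.05,"z":0,"ax":0,"ay":0,"az":-0.09},{"x":-0.02,"y":0.05,"z":0,"ax":0,"ay":0,"az":-0.09},{"x":-0.02,"y":0.05,"z":0,"ax":0,"ay":0,"az":-0.09},{"x":-0.02,"y":0.04,"z":0,"ax":0,"ay":0,"az":-0.09}]' -0.25
python3 -m handwheel '[{"x":0,"y":0,"z":0,"ax":0,"ay":0,"az":-0.09},{"x":0,"y":0,"z":0,"ax":0,"ay":0,"az":-0.09},{"x":0,"y":0,"z":0,"ax":0,"ay":0,"az":-0.09},{"x":0,"y":0,"z":0,"ax":0,"ay":0,"az":-0.09},{"x":0,"y":0,"z":0,"ax":0,"ay":0,"az":-0.09},{"x":0,"y":0,"z":0,"ax":0,"ay":0,"az":-0.09},{"x":0,"y":0,"z":0,"ax":0,"ay":0,"az":-0.09},{"x":0,"y":0,"z":0,"ax":0,"ay":0,"az":-0.09}]' -0.25
python3 - <<'E'
from h import *
np.set_printoptions(precision=2,suppress=True)
s=arm.read_state();print(s['clock'],s['position'],s['contact_force'],s['joints'],R.from_quat(s['ee_rot']).as_matrix()[:2,0])
p,a=snap('wrist','w4.png');print(p['position'],p['orientation'])
cv2.imwrite('pics/w4b.png',cv2.resize(a,(800,600),interpolation=cv2.INTER_CUBIC)[:,:,::-1])
for n,X in [('bS',(529.5,110,15)),('target',(548,23.5,15)),('seat',list(O+M@[-23,57])+[15])]: print(n,X,proj(p,X)*1.5625)
E
```

```text
clock: 6.75
position: [520.1, 161.5, 77.1]
ee_rot: [0.993, -0.116, -0.0, 0.0]
contact_force: [0.9, -0.2, 0.3]
gripper_width: 31.8
grasp_force: 0.0
clock: 7.55
position: [520.2, 161.0, 77.1]
ee_rot: [0.776, -0.631, -0.0, 0.0]
contact_force: [-0.4, -0.4, -0.5]
gripper_width: 32.1
grasp_force: 0.0
7.55 [520.23 160.98  77.11] [-0.38 -0.36 -0.45] [ 0.6   0.41 -0.39 -0.   -0.77 -0.39] [ 0.2  -0.98]
[533.5  97.3 220.5] [-0.1   0.99  0.13 -0.01]
bS (529.5, 110, 15) [406.48 206.62]
target (548, 23.5, 15) [405.89 -20.49]
seat [np.float64(608.829720945849), np.float64(10.062339703620431), 15] [257.21 -97.45]
```

View pics/w4b.png

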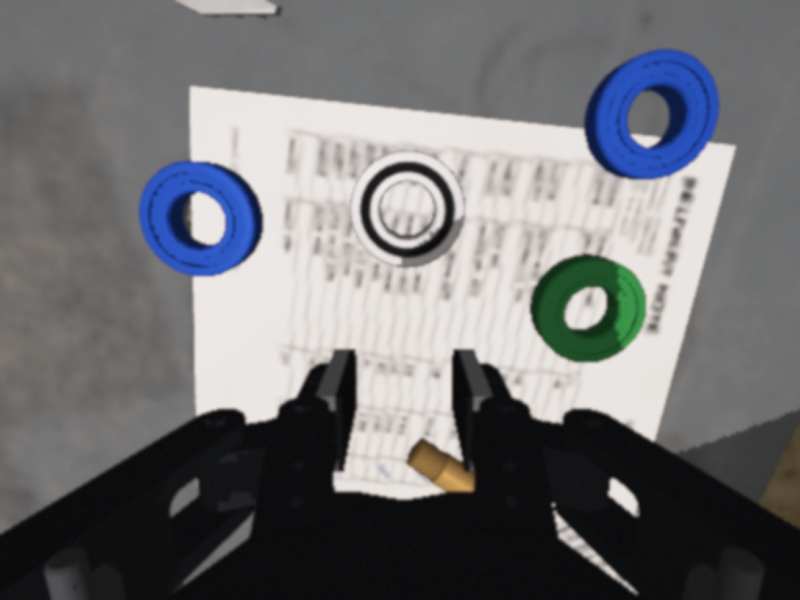

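The bearing is at (407,206), dead centre ahead of the fork, as predicted. The green and blue rings are well aside. The brass elbow at (440,465) is near the fingers, so I'll check its clearance.

```bash
python3 - <<'E'
from h import *
np.set_printoptions(precision=1,suppress=True)
p=arm.camera_params('wrist')
print('elbow top edge',[ray(p,np.array(u)/1.5625,z) for u in [(412,450),(430,438),(475,470)] for z in (5,20)])
print('green',ray(p,np.array([588,308])/1.5625,8))
for n,X in [('start',(520,161,7))]: print(n,proj(p,X)*1.5625)
E
```

```text
elbow top edge [array([499.9, 237. ,   5. ]), array([502.2, 227.2,  20. ]), array([491.9, 227.8,   5. ]), array([494.8, 218.7,  20. ]), array([463.4, 242.2,   5. ]), array([468.2, 232.1,  20. ])]
green [432.2 140.3   8. ]
start [403.9 312.5]
```

```bash
python3 -m handwheel '[{"x":0,"y":0,"z":-0.1,"ax":0,"ay":0,"az":0},{"x":0,"y":0,"z":-0.1,"ax":0,"ay":0,"az":0},{"x":0,"y":0,"z":-0.1,"ax":0,"ay":0,"az":0},{"x":0,"y":0,"z":-0.055,"ax":0,"ay":0,"az":0},{"x":0.006,"y":-0.03,"z":0,"ax":0,"ay":0,"az":0},{"x":0.006,"y":-0.03,"z":0,"ax":0,"ay":0,"az":0},{"x":0.006,"y":-0.03,"z":0,"ax":0,"ay":0,"az":0},{"x":0.006,"y":-0.03,"z":0,"ax":0,"ay":0,"az":0}]' -0.25
python3 -m handwheel '[{"x":0.007,"y":-0.034,"z":0,"ax":0,"ay":0,"az":0},{"x":0.007,"y":-0.034,"z":0,"ax":0,"ay":0,"az":0},{"x":0.007,"y":-0.034,"z":0,"ax":0,"ay":0,"az":0},{"x":0.007,"y":-0.034,"z":0,"ax":0,"ay":0,"az":0},{"x":0.007,"y":-0.034,"z":0,"ax":0,"ay":0,"az":0},{"x":0.007,"y":-0.034,"z":0,"ax":0,"ay":0,"az":0},{"x":0.007,"y":-0.034,"z":0,"ax":0,"ay":0,"az":0},{"x":0.007,"y":-0.034,"z":0,"ax":0,"ay":0,"az":0}]' -0.25
python3 -c "
from h import *
s=arm.read_state();print(s['position'],loc(s['position']));p,a=snap('wrist','w5.png')
b=a[:230].astype(int);print(proj(p,(540,60,15)))"
```

```text
clock: 8.4
position: [525.7, 136.5, 7.0]
ee_rot: [0.779, -0.628, 0.0, -0.001]
contact_force: [-1.6, 1.2, -0.0]
gripper_width: 32.4
grasp_force: 1.1
clock: 9.2
position: [536.6, 81.9, 6.3]
ee_rot: [0.779, -0.627, 0.0, -0.0]
contact_force: [-1.2, 3.1, 3.6]
gripper_width: 31.9
grasp_force: 2.4
[536.63611069  81.94715009   6.26718881] [-109.79437798  110.34865768]
[261.00716074 203.58626309]
```

```bash
python3 -m handwheel '[{"x":0.006,"y":-0.028,"z":0,"ax":0,"ay":0,"az":0},{"x":0.006,"y":-0.028,"z":0,"ax":0,"ay":0,"az":0},{"x":0.006,"y":-0.028,"z":0,"ax":0,"ay":0,"az":0},{"x":0.006,"y":-0.028,"z":0,"ax":0,"ay":0,"az":0},{"x":0.005,"y":-0.025,"z":0,"ax":0,"ay":0,"az":0},{"x":0,"y":0,"z":0,"ax":0,"ay":0,"az":0},{"x":-0.02,"y":0.1,"z":0,"ax":0,"ay":0,"az":0},{"x":0,"y":0,"z":0.2,"ax":0,"ay":0,"az":0}]' -0.25
python3 -m handwheel '[{"x":0,"y":0,"z":0.15,"ax":0,"ay":0,"az":0.09},{"x":-0.03,"y":-0.03,"z":0,"ax":0,"ay":0,"az":0.09},{"x":-0.03,"y":-0.03,"z":0,"ax":0,"ay":0,"az":0.09},{"x":-0.03,"y":-0.03,"z":0,"ax":0,"ay":0,"az":0.09},{"x":-0.03,"y":-0.03,"z":0,"ax":0,"ay":0,"az":0.09},{"x":-0.03,"y":-0.03,"z":0,"ax":0,"ay":0,"az":0.09},{"x":-0.03,"y":-0.03,"z":0,"ax":0,"ay":0,"az":0.09},{"x":-0.03,"y":-0.03,"z":0,"ax":0,"ay":0,"az":0.09}]' -0.25
python3 - <<'E'
from h import *
np.set_printoptions(precision=2,suppress=True)
s=arm.read_state();print(s['clock'],s['position'],s['contact_force'],R.from_quat(s['ee_rot']).as_matrix()[:2,0])
p,a=snap('wrist','w6.png')
cv2.imwrite('pics/w6b.png',cv2.resize(a,(800,600),interpolation=cv2.INTER_CUBIC)[:,:,::-1])
for n,X in [('bS',(548,23.5,15)),('seat',list(O+M@[-23,57])+[15]),('fixtip',list(O+M@[-37,85])+[4])]: print(n,X,proj(p,X)*1.5625)
E
```

```text
clock: 10.05
position: [533.6, 73.9, 41.3]
ee_rot: [0.779, -0.628, -0.003, 0.006]
contact_force: [-0.6, -0.3, 0.2]
gripper_width: 32.0
grasp_force: 0.0
clock: 10.85
position: [495.0, 32.0, 75.5]
ee_rot: [0.994, -0.11, -0.001, 0.001]
contact_force: [0.8, 0.0, 0.4]
gripper_width: 32.1
grasp_force: 0.0
10.85 [494.97  32.01  75.5 ] [0.79 0.01 0.43] [ 0.98 -0.22]
bS (548, 23.5, 15) [395.78 202.31]
seat [np.float64(608.829720945849), np.float64(10.062339703620431), 15] [394.73  45.84]
fixtip [np.float64(601.6466093682367), np.float64(40.532044462012365), 4] [330.89  87.4 ]
```

View pics/w6b.png

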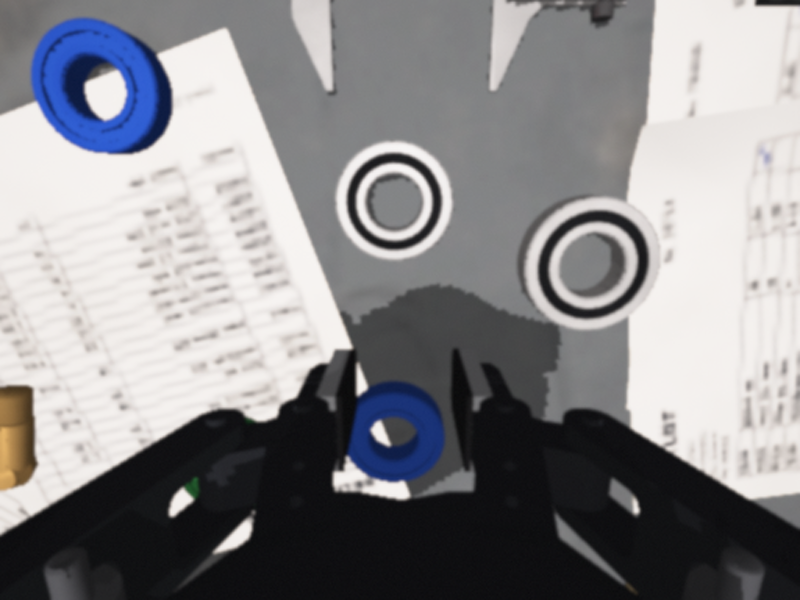

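The wrist view shows the small bearing at (395,200), in front of the open jaws, with its edges at columns 337–453. The inner tips are at (333,92) and (492,92), so J is about 70 mm and the bearing fits with a little margin on the fixed side. I'll push in, veering about 3 mm towards the middle.

```bash
python3 -m handwheel '[{"x":0.02,"y":0.03,"z":-0.1,"ax":0,"ay":0,"az":-0.03},{"x":0,"y":0,"z":-0.1,"ax":0,"ay":0,"az":0},{"x":0,"y":0,"z":-0.1,"ax":0,"ay":0,"az":0},{"x":0,"y":0,"z":-0.045,"ax":0,"ay":0,"az":0},{"x":0.029,"y":-0.008,"z":0,"ax":0,"ay":0,"az":0},{"x":0.029,"y":-0.008,"z":0,"ax":0,"ay":0,"az":0},{"x":0.029,"y":-0.008,"z":0,"ax":0,"ay":0,"az":0},{"x":0.029,"y":-0.008,"z":0,"ax":0,"ay":0,"az":0}]' -0.25
python3 -m handwheel '[{"x":0.029,"y":-0.008,"z":0,"ax":0,"ay":0,"az":0},{"x":0.029,"y":-0.008,"z":0,"ax":0,"ay":0,"az":0},{"x":0.029,"y":-0.008,"z":0,"ax":0,"ay":0,"az":0},{"x":0.029,"y":-0.008,"z":0,"ax":0,"ay":0,"az":0},{"x":0.029,"y":-0.008,"z":0,"ax":0,"ay":0,"az":0},{"x":0.029,"y":-0.008,"z":0,"ax":0,"ay":0,"az":0},{"x":0.02,"y":-0.006,"z":0,"ax":0,"ay":0,"az":0},{"x":0,"y":0,"z":0,"ax":0,"ay":0,"az":0}]' -0.25
python3 - <<'E'
from h import *
np.set_printoptions(precision=2,suppress=True)
s=arm.read_state();print(s['position'],loc(s['position']),s['contact_force'])
p,a=snap('wrist','w7.png')
cv2.imwrite('pics/w7b.png',cv2.resize(a,(800,600),interpolation=cv2.INTER_CUBIC)[:,:,::-1])
for n,X in [('seat',list(O+M@[-23,57])+[15]),('fixtip',list(O+M@[-37,85])+[4])]: print(n,X,proj(p,X)*1.5625)
E
```

```text
clock: 11.7
position: [523.6, 32.3, 7.8]
ee_rot: [0.991, -0.136, -0.0, 0.0]
contact_force: [-3.2, 0.5, -0.2]
gripper_width: 32.1
grasp_force: 1.3
clock: 12.5
position: [563.3, 21.7, 7.1]
ee_rot: [0.991, -0.136, 0.001, -0.0]
contact_force: [-0.4, 0.0, 0.2]
gripper_width: 32.2
grasp_force: 0.6
[563.28  21.65   7.09] [-70.   57.8] [-0.43  0.03  0.25]
seat [np.float64(608.829720945849), np.float64(10.062339703620431), 15] [399.73 238.03]
fixtip [np.float64(601.6466093682367), np.float64(40.532044462012365), 4] [317.52 279.22]
```

View pics/w7b.png

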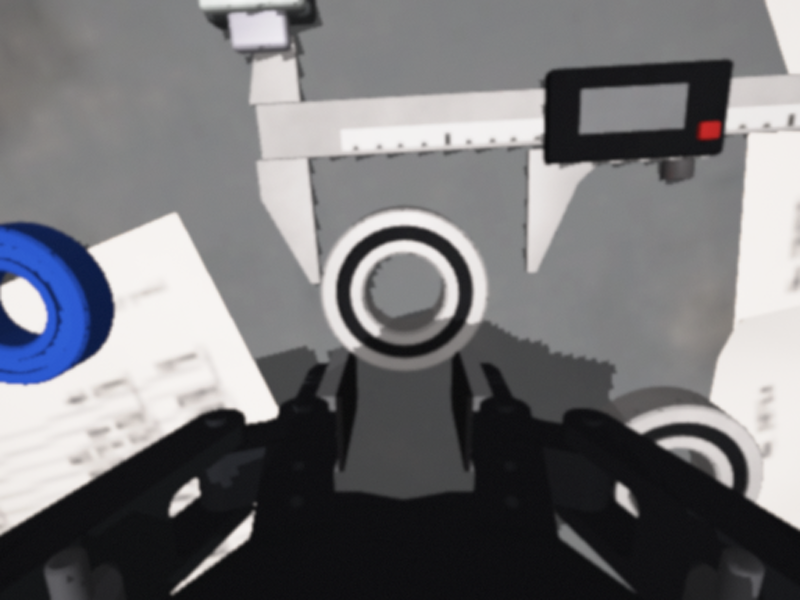

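This last allowed picture shows the bearing at (404,290), with its leading edge already between the jaws. The inner faces are near columns 315 and 528, and the beam edge is at rows 150–157. From here I'll work numerically.

```bash
python3 - <<'E'
from h import *
np.set_printoptions(precision=1,suppress=True)
p=arm.camera_params('wrist')
for n,uv,z in [('b',(404,290),15),('bfront',(406,208),15),('beamL',(320,157),4),('beamR',(520,151),4),('fixtip',(319,283),4),('fixroot',(313,160),4),('slidetip',(529,272),4),('slideroot',(527,155),4),('tail',(728,110),10.7),('clampBL',(205,8),24)]:
    X=ray(p,np.array(uv)/1.5625,z);print(n,X,loc(X))
E
```

```text
b [592.9  13.2  15. ] [-39.2  56.4]
bfront [616.7   6.   15. ] [-14.4  54.8]
beamL [638.2  27.6   4. ] [ 1.5 80.8]
beamR [623.2 -32.4   4. ] [ 0.8 19. ]
fixtip [600.2  40.5   4. ] [-38.4  84.7]
fixroot [637.9  30.    4. ] [ 0.7 83.1]
slidetip [585.  -27.5   4. ] [-37.5  15. ]
slideroot [621.5 -34.3   4. ] [-0.5 16.8]
tail [618.2 -90.8  10.7] [  9.4 -39. ]
clampBL [677.6  40.7  24. ] [ 36.9 102.7]
```

```bash
python3 -m handwheel '[{"x":0.012,"y":-0.004,"z":0,"ax":0,"ay":0,"az":0},{"x":0.012,"y":-0.004,"z":0,"ax":0,"ay":0,"az":0},{"x":0.012,"y":-0.004,"z":0,"ax":0,"ay":0,"az":0},{"x":0.012,"y":-0.004,"z":0,"ax":0,"ay":0,"az":0},{"x":0.012,"y":-0.004,"z":0,"ax":0,"ay":0,"az":0},{"x":0.005,"y":-0.001,"z":0,"ax":0,"ay":0,"az":0},{"x":0.004,"y":-0.001,"z":0,"ax":0,"ay":0,"az":0},{"x":0,"y":0,"z":0,"ax":0,"ay":0,"az":0}]' -0.25
python3 -m handwheel '[{"x":0.003,"y":-0.001,"z":0,"ax":0,"ay":0,"az":0},{"x":0.003,"y":-0.001,"z":0,"ax":0,"ay":0,"az":0},{"x":0,"y":0,"z":0,"ax":0,"ay":0,"az":0},{"x":0,"y":0,"z":0,"ax":0,"ay":0,"az":0},{"x":0,"y":0,"z":0,"ax":0,"ay":0,"az":0},{"x":0,"y":0,"z":0,"ax":0,"ay":0,"az":0},{"x":0,"y":0,"z":0,"ax":0,"ay":0,"az":0},{"x":0,"y":0,"z":0,"ax":0,"ay":0,"az":0}]' -0.25
```

```text
clock: 13.35
position: [576.1, 17.3, 7.1]
ee_rot: [0.991, -0.136, 0.0, -0.0]
contact_force: [-1.4, 0.8, -0.8]
gripper_width: 32.0
grasp_force: 0.7
clock: 14.15
position: [577.2, 17.0, 7.1]
ee_rot: [0.991, -0.136, 0.0, 0.0]
contact_force: [-1.5, -0.1, -0.8]
gripper_width: 32.5
grasp_force: 0.6
```

```bash
python3 -m handwheel '[{"x":0.004,"y":-0.001,"z":0,"ax":0,"ay":0,"az":0},{"x":0.004,"y":-0.001,"z":0,"ax":0,"ay":0,"az":0},{"x":0,"y":0,"z":0,"ax":0,"ay":0,"az":0},{"x":0,"y":0,"z":0,"ax":0,"ay":0,"az":0},{"x":0,"y":0,"z":0,"ax":0,"ay":0,"az":0},{"x":0,"y":0,"z":0,"ax":0,"ay":0,"az":0},{"x":0,"y":0,"z":0,"ax":0,"ay":0,"az":0},{"x":0,"y":0,"z":0,"ax":0,"ay":0,"az":0}]' -0.25
cat >> h.py <<'E'
def ring(a,p,guess):
    "centre of the bearing's dark seal ring nearest the guess, and its diameter"
    g=cv2.cvtColor(cv2.resize(a,None,fx=2,fy=2,interpolation=cv2.INTER_CUBIC),cv2.COLOR_RGB2GRAY)
    out=[]
    u=proj(p,guess)*2+.5
    for t in (60,80,100):
        cs,_=cv2.findContours((g<t).astype('uint8'),cv2.RETR_CCOMP,cv2.CHAIN_APPROX_NONE)
        for c in cs:
            if len(c)<60: continue
            (cx,cy),(w,h),_=cv2.fitEllipse(c)
            if w>.85*h and h<400 and np.hypot(cx-u[0],cy-u[1])<60:
                X=ray(p,((cx-.5)/2,(cy-.5)/2),15); out.append((t,cx,cy,w,h,*loc(X)))
    return out
E
python3 - <<'E'
from h import *
np.set_printoptions(precision=1,suppress=True)
p,a=snap('wrist','w8.png')
for r in ring(a,p,list(O+M@[-23,57])+[15]): print(np.array(r))
g=cv2.cvtColor(a,cv2.COLOR_RGB2GRAY)
u=proj(p,list(O+M@[3,57])+[4]);print(u);i,j=int(u[1]),int(u[0]);print(g[i-12:i+16,j-1:j+2].mean(1).astype(int))
E
```

```text
clock: 14.95
position: [578.9, 16.6, 7.2]
ee_rot: [0.991, -0.136, 0.0, -0.0]
contact_force: [-0.2, 0.0, -0.8]
gripper_width: 31.9
grasp_force: 0.5
[ 60.  517.4 373.6 165.4 169.9 -23.2  55.1]
[ 60.  517.1 373.5 137.9 144.3 -23.2  55.1]
[ 80.  517.4 373.8 167.2 171.2 -23.3  55.1]
[ 80.  517.1 373.3 136.2 142.8 -23.2  55.1]
[100.  517.9 368.6  94.3 105.3 -22.   54.9]
[100.  517.5 374.1 169.  172.5 -23.4  55.1]
[100.  517.  373.1 134.6 141.8 -23.1  55.2]
[252.4 130.1]
[241 242 242 242 243 242 241 239 234 226 219 218 213 194 153 138 167 202
 230 238 241 241 241 241 239 228 171  90]
```

```bash
python3 -m handwheel '[{"x":0.004,"y":-0.001,"z":0,"ax":0,"ay":0,"az":0},{"x":0.003,"y":-0.001,"z":0,"ax":0,"ay":0,"az":0},{"x":0,"y":0,"z":0,"ax":0,"ay":0,"az":0},{"x":0,"y":0,"z":0,"ax":0,"ay":0,"az":0},{"x":0,"y":0,"z":0,"ax":0,"ay":0,"az":0},{"x":0,"y":0,"z":0,"ax":0,"ay":0,"az":0},{"x":0,"y":0,"z":0,"ax":0,"ay":0,"az":0},{"x":0,"y":0,"z":0,"ax":0,"ay":0,"az":0}]' -0.25
python3 - <<'E'
from h import *
np.set_printoptions(precision=1,suppress=True)
p,a=snap('wrist','w9.png')
print(np.array(ring(a,p,list(O+M@[-23,57])+[15]))[:2])
E
```

```text
clock: 15.8
position: [580.1, 16.2, 7.1]
ee_rot: [0.991, -0.136, -0.0, 0.0]
contact_force: [-2.6, 0.1, -0.1]
gripper_width: 32.2
grasp_force: 0.9
[[ 60.  517.2 374.1 165.4 169.9 -22.1  55. ]
 [ 60.  516.9 374.  137.8 144.4 -22.   55.1]]
```

```bash
python3 -m handwheel '[{"x":0.004,"y":-0.001,"z":0,"ax":0,"ay":0,"az":0},{"x":0.003,"y":-0.001,"z":0,"ax":0,"ay":0,"az":0},{"x":0,"y":0,"z":0,"ax":0,"ay":0,"az":0},{"x":0,"y":0,"z":0,"ax":0,"ay":0,"az":0},{"x":0,"y":0,"z":0,"ax":0,"ay":0,"az":0},{"x":0,"y":0,"z":0,"ax":0,"ay":0,"az":0},{"x":0,"y":0,"z":0,"ax":0,"ay":0,"az":0},{"x":0,"y":0,"z":0,"ax":0,"ay":0,"az":0}]' -0.25
python3 - <<'E'
from h import *
np.set_printoptions(precision=1,suppress=True)
p,a=snap('wrist','w10.png')
print(np.array(ring(a,p,list(O+M@[-23,57])+[15]))[:2])
for n in (8,9,10):
  g=cv2.imread(f'pics/w{n}.png',0);print(n,g[115:150,257:260].mean(1).astype(int))
E
```

```text
clock: 16.65
position: [580.4, 15.9, 6.9]
ee_rot: [0.991, -0.136, -0.001, 0.0]
contact_force: [-5.6, 2.8, 1.6]
gripper_width: 32.4
grasp_force: 2.4
[[ 60.  516.4 375.3 165.4 170.  -21.9  55. ]
 [ 60.  516.1 375.2 137.9 144.3 -21.9  55. ]]
8 [221 232 239 242 242 242 242 241 241 241 240 239 235 230 222 208 175 140
 147 181 217 234 241 241 242 241 241 234 203 131  61  33  30  31  31]
9 [213 214 215 224 235 240 242 242 241 241 241 241 240 240 238 233 215 169
 146 173 209 232 240 242 241 242 241 239 227 166  80  36  31  31  31]
10 [213 213 214 217 226 235 240 241 241 241 241 241 241 241 241 238 230 195
 153 162 192 221 235 240 242 242 241 240 232 190 113  51  31  30  30]
```

The force rose to about 6 N and the bearing stopped moving, so it is seated on the beam. I'll back off, lift, shut the fingers and go behind the slide's tail.

```bash
python3 -m handwheel '[{"x":-0.02,"y":0.005,"z":0,"ax":0,"ay":0,"az":0},{"x":-0.06,"y":0.015,"z":0,"ax":0,"ay":0,"az":0},{"x":0,"y":0,"z":0.15,"ax":0,"ay":0,"az":0},{"x":0,"y":0,"z":0.15,"ax":0,"ay":0,"az":0.03},{"x":0.06,"y":-0.16,"z":0,"ax":0,"ay":0,"az":0},{"x":0.06,"y":-0.16,"z":0,"ax":0,"ay":0,"az":0},{"x":0.06,"y":-0.16,"z":0,"ax":0,"ay":0,"az":0},{"x":0.06,"y":-0.16,"z":0,"ax":0,"ay":0,"az":0}]' -0.25
python3 -m handwheel '[{"x":0,"y":0,"z":0,"ax":0,"ay":0,"az":0},{"x":0,"y":0,"z":0,"ax":0,"ay":0,"az":0},{"x":0,"y":0,"z":0,"ax":0,"ay":0,"az":0},{"x":0,"y":0,"z":0,"ax":0,"ay":0,"az":0},{"x":0,"y":0,"z":0,"ax":0,"ay":0,"az":0},{"x":0,"y":0,"z":0,"ax":0,"ay":0,"az":0},{"x":0,"y":0,"z":0,"ax":0,"ay":0,"az":0},{"x":0,"y":0,"z":0,"ax":0,"ay":0,"az":0}]' -1
python3 - <<'E'
from h import *
np.set_printoptions(precision=1,suppress=True)
s=arm.read_state();P=s['position'];print(P,loc(P),'to go',O+M@[11,-56]-np.array(P)[:2],R.from_quat(s['ee_rot']).as_matrix()[:2,0])
p,a=snap('wrist','w11.png')
# beam-line profile along slide at its two-thirds depth: dark slide extent
for lx in (21,-1):
  ys=np.arange(40,-60,-2.); v=[]
  for y in ys:
    u=proj(p,list(O+M@[lx,y])+[10.7]); v.append(int(a[int(u[1]+.5),int(u[0]+.5)].mean()) if 0<=u[0]<511 and 0<=u[1]<383 else -1)
  print(lx,list(zip(ys.astype(int).tolist(),v)))
q,t=snap('top','t2.png')
print(ring(t,q,list(O+M@[-23,57])+[15])[:3])
E
```

```text
clock: 17.5
position: [615.4, -109.6, 68.0]
ee_rot: [0.994, -0.112, 0.002, 0.0]
contact_force: [0.6, 0.6, -0.2]
gripper_width: 31.9
grasp_force: 0.0
clock: 18.3
position: [613.6, -108.0, 67.1]
ee_rot: [0.994, -0.112, 0.0, 0.0]
contact_force: [0.6, -1.1, -0.4]
gripper_width: 0.2
grasp_force: 0.0
[ 613.6 -108.    67.1] [  8.8 -56.8] to go [2.3 0.3] [ 1.  -0.2]
21 [(40, 115), (38, 122), (36, 122), (34, 120), (32, 121), (30, 114), (28, 123), (26, 125), (24, 125), (22, 124), (20, 123), (18, 124), (16, 123), (14, 117), (12, 44), (10, 21), (8, 19), (6, 21), (4, 23), (2, 21), (0, 21), (-2, 22), (-4, 22), (-6, 23), (-8, 23), (-10, 23), (-12, 24), (-14, 24), (-16, 23), (-18, 23), (-20, 24), (-22, 24), (-24, 24), (-26, 24), (-28, 25), (-30, 24), (-32, 25), (-34, 24), (-36, 24), (-38, 28), (-40, 118), (-42, 159), (-44, 159), (-46, 167), (-48, 165), (-50, 164), (-52, 167), (-54, 170), (-56, 150), (-58, 105)]
-1 [(40, 75), (38, 75), (36, 77), (34, 83), (32, 116), (30, 129), (28, 128), (26, 129), (24, 128), (22, 130), (20, 130), (18, 130), (16, 131), (14, 179), (12, 110), (10, 23), (8, 22), (6, 33), (4, 33), (2, 33), (0, 33), (-2, 33), (-4, 33), (-6, 26), (-8, 23), (-10, 20), (-12, 13), (-14, 16), (-16, 17), (-18, 16), (-20, 17), (-22, 16), (-24, 17), (-26, 16), (-28, 16), (-30, 13), (-32, 13), (-34, 17), (-36, 15), (-38, 21), (-40, 65), (-42, 70), (-44, 70), (-46, 70), (-48, 69), (-50, 68), (-52, 94), (-54, 215), (-56, 243), (-58, 243)]
[]
```

The slide spans local y +12 to -39.5, so the tail clearance is right. Next I descend and start to push.

```bash
python3 -m handwheel '[{"x":0.01,"y":0,"z":-0.1,"ax":0,"ay":0,"az":0},{"x":0,"y":0,"z":-0.1,"ax":0,"ay":0,"az":0},{"x":0,"y":0,"z":-0.07,"ax":0,"ay":0,"az":0},{"x":0,"y":0,"z":-0.02,"ax":0,"ay":0,"az":0},{"x":0,"y":0,"z":-0.01,"ax":0,"ay":0,"az":0},{"x":0,"y":0,"z":0,"ax":0,"ay":0,"az":0},{"x":0,"y":0,"z":0,"ax":0,"ay":0,"az":0},{"x":0,"y":0,"z":0,"ax":0,"ay":0,"az":0}]' -1
python3 -m handwheel '[{"x":0.003,"y":0.012,"z":0,"ax":0,"ay":0,"az":0},{"x":0.003,"y":0.012,"z":0,"ax":0,"ay":0,"az":0},{"x":0.003,"y":0.012,"z":0,"ax":0,"ay":0,"az":0},{"x":0.003,"y":0.012,"z":0,"ax":0,"ay":0,"az":0},{"x":0.003,"y":0.012,"z":0,"ax":0,"ay":0,"az":0},{"x":0.003,"y":0.012,"z":0,"ax":0,"ay":0,"az":0},{"x":0.003,"y":0.012,"z":0,"ax":0,"ay":0,"az":0},{"x":0,"y":0,"z":0,"ax":0,"ay":0,"az":0}]' -1
python3 -c "
from h import *
print(loc(arm.read_state()['position']))"
```

```text
clock: 19.2
position: [616.1, -108.2, 8.0]
ee_rot: [0.994, -0.112, 0.001, -0.0]
contact_force: [0.6, -1.2, -0.1]
gripper_width: 0.2
grasp_force: 0.0
clock: 20.0
position: [619.9, -91.1, 7.1]
ee_rot: [0.994, -0.112, 0.0, -0.0]
contact_force: [-0.8, -1.0, 0.0]
gripper_width: -0.2
grasp_force: 0.0
[ 10.99250289 -38.88508303]
```

```bash
python3 -m handwheel '[{"x":0.002,"y":0.01,"z":0,"ax":0,"ay":0,"az":0},{"x":0.002,"y":0.01,"z":0,"ax":0,"ay":0,"az":0},{"x":0.003,"y":0.01,"z":0,"ax":0,"ay":0,"az":0},{"x":0.002,"y":0.01,"z":0,"ax":0,"ay":0,"az":0},{"x":0.002,"y":0.006,"z":0,"ax":0,"ay":0,"az":0},{"x":0,"y":0,"z":0,"ax":0,"ay":0,"az":0},{"x":0,"y":0,"z":0,"ax":0,"ay":0,"az":0},{"x":0,"y":0,"z":0,"ax":0,"ay":0,"az":0}]' -1
python3 -m handwheel '[{"x":0.001,"y":0.005,"z":0,"ax":0,"ay":0,"az":0},{"x":0.001,"y":0.005,"z":0,"ax":0,"ay":0,"az":0},{"x":0,"y":0,"z":0,"ax":0,"ay":0,"az":0},{"x":0,"y":0,"z":0,"ax":0,"ay":0,"az":0},{"x":0,"y":0,"z":0,"ax":0,"ay":0,"az":0},{"x":0,"y":0,"z":0,"ax":0,"ay":0,"az":0},{"x":0,"y":0,"z":0,"ax":0,"ay":0,"az":0},{"x":0,"y":0,"z":0,"ax":0,"ay":0,"az":0}]' -1
python3 - <<'E'
from h import *
np.set_printoptions(precision=1,suppress=True)
print(loc(arm.read_state()['position']))
p,a=snap('wrist','w12.png')
r=ring(a,p,list(O+M@[-22,57])+[15]); print(np.array(r)[:3])
E
```

```text
clock: 20.8
position: [621.9, -82.3, 7.1]
ee_rot: [0.994, -0.113, -0.0, 0.0]
contact_force: [0.0, -1.4, 0.0]
gripper_width: -0.3
grasp_force: 0.9
clock: 21.6
position: [622.3, -80.2, 7.1]
ee_rot: [0.994, -0.113, -0.0, -0.0]
contact_force: [-0.9, -2.4, -0.3]
gripper_width: -0.2
grasp_force: 1.0
[ 10.9 -27.7]
[]
```

```bash
python3 -m handwheel '[{"x":0.001,"y":0.004,"z":0,"ax":0,"ay":0,"az":0},{"x":0,"y":0.001,"z":0,"ax":0,"ay":0,"az":0},{"x":0,"y":0,"z":0,"ax":0,"ay":0,"az":0},{"x":0,"y":0,"z":0,"ax":0,"ay":0,"az":0},{"x":0,"y":0,"z":0,"ax":0,"ay":0,"az":0},{"x":0,"y":0,"z":0,"ax":0,"ay":0,"az":0},{"x":0,"y":0,"z":0,"ax":0,"ay":0,"az":0},{"x":0,"y":0,"z":0,"ax":0,"ay":0,"az":0}]' -1
python3 -m handwheel '[{"x":0.001,"y":0.004,"z":0,"ax":0,"ay":0,"az":0},{"x":0,"y":0.001,"z":0,"ax":0,"ay":0,"az":0},{"x":0,"y":0,"z":0,"ax":0,"ay":0,"az":0},{"x":0,"y":0,"z":0,"ax":0,"ay":0,"az":0},{"x":0,"y":0,"z":0,"ax":0,"ay":0,"az":0},{"x":0,"y":0,"z":0,"ax":0,"ay":0,"az":0},{"x":0,"y":0,"z":0,"ax":0,"ay":0,"az":0},{"x":0,"y":0,"z":0,"ax":0,"ay":0,"az":0}]' -1
```

```text
clock: 22.45
position: [622.5, -79.3, 7.1]
ee_rot: [0.994, -0.113, -0.0, 0.0]
contact_force: [0.2, -3.6, -0.3]
gripper_width: 0.0
grasp_force: 1.7
clock: 23.25
position: [622.6, -78.9, 7.1]
ee_rot: [0.994, -0.113, -0.0, 0.0]
contact_force: [-0.2, -5.5, 0.3]
gripper_width: 0.3
grasp_force: 2.9
```

```bash
python3 -m handwheel '[{"x":0.001,"y":0.004,"z":0,"ax":0,"ay":0,"az":0},{"x":0,"y":0.002,"z":0,"ax":0,"ay":0,"az":0},{"x":0,"y":0,"z":0,"ax":0,"ay":0,"az":0},{"x":0,"y":0,"z":0,"ax":0,"ay":0,"az":0},{"x":0,"y":0,"z":0,"ax":0,"ay":0,"az":0},{"x":0,"y":0,"z":0,"ax":0,"ay":0,"az":0},{"x":0,"y":0,"z":0,"ax":0,"ay":0,"az":0},{"x":0,"y":0,"z":0,"ax":0,"ay":0,"az":0}]' -1
python3 - <<'E'
from h import *
np.set_printoptions(precision=1,suppress=True)
print(loc(arm.read_state()['position']))
p,a=snap('wrist','w13.png'); q,t=snap('top','t3.png')
b=list(O+M@[-22,57])+[15]
print(proj(p,b),proj(q,b))
def prof(p,a,lx,z,y0,y1):
  v=[]
  for y in np.arange(y0,y1,-1.5):
    u=proj(p,list(O+M@[lx,y])+[z]).astype(np.float32)
    v.append(int(cv2.getRectSubPix(a,(1,1),(float(u[0]),float(u[1]))).mean()) if 0<=u[0]<511 and 0<=u[1]<383 else -1)
  print(lx,z,y0,v)
for lx in (22,10,): prof(p,a,lx,10.7,50,-30)
for lx in (-10,-22,-33): prof(p,a,lx,4,95,20)
for lx in (-22,): prof(p,a,lx,15,95,20)
E
```

```text
clock: 24.05
position: [622.7, -78.6, 7.1]
ee_rot: [0.994, -0.113, -0.0, 0.001]
contact_force: [-0.2, -9.6, -0.4]
gripper_width: -0.1
grasp_force: 4.5
[ 10.9 -26.1]
[103.4 299.7] [256.5 190.2]
22 10.7 50 [117, 100, 107, 119, 120, 118, 112, 107, 113, 112, 112, 110, 87, 27, 16, 17, 16, 16, 17, 18, 18, 17, 18, 19, 18, 18, 19, 20, 19, 18, 19, 19, 20, 19, 21, 22, 21, 21, 21, 21, 15, 13, 14, 12, 13, 13, 20, 65, 71, 71, 65, 64, 69, 72]
10 10.7 50 [236, 237, 236, 236, 237, 236, 236, 217, 201, 235, 237, 236, 191, 30, 16, 12, 12, 17, 61, 72, 72, 72, 73, 73, 75, 76, 75, 75, 75, 74, 75, 75, 76, 76, 76, 76, 75, 75, 41, 14, 14, 16, 16, 17, 15, 27, 68, 71, 71, 65, 18, 13, 41, 71]
-10 4 95 [218, 219, 221, 224, 225, 225, 214, 180, 202, 207, 207, 203, 170, 112, 66, 42, 33, 30, 31, 32, 33, 34, 49, 72, 117, 169, 204, 211, 210, 205, 182, 162, 112, 75, 72, 72, 72, 72, 72, 82, 186, 210, 206, 180, 114, 32, 18, 16, 16, 17]
-22 4 95 [185, 199, 199, 203, 185, 64, 27, 29, 93, 198, 208, 178, 113, 70, 66, 67, 68, 70, 80, 81, 74, 72, 71, 81, 82, 93, 164, 185, 116, 32, 17, 15, 17, 17, 14, 17, 15, 17, 16, 16, 16, 16, 16, 15, 16, 18, 22, 28, 29, 25]
-33 4 95 [142, 202, 207, 171, 54, 30, 52, 175, 187, 130, 89, 70, 66, 54, 34, 18, 16, 15, 16, 16, 16, 16, 17, 17, 17, 16, 16, 16, 16, 16, 17, 16, 17, 18, 23, 27, 29, 28, 29, 29, 29, 30, 33, 43, 59, 68, 69, 51, 22, 22]
-22 15 95 [123, 124, 125, 125, 126, 126, 143, 204, 207, 138, 33, 29, 108, 206, 193, 136, 69, 68, 70, 70, 70, 65, 51, 29, 17, 16, 17, 16, 17, 17, 17, 16, 16, 16, 15, 16, 16, 17, 16, 17, 19, 24, 28, 28, 29, 29, 29, 30, 32, 39]
```

```bash
python3 - <<'E'
from h import *
p=arm.camera_params('wrist');a=cv2.imread('pics/w13.png')
for y in (59,66):
  v=[]
  for x in np.arange(25,-50,-1.5):
    u=proj(p,list(O+M@[x,y])+[15]); v.append(int(cv2.getRectSubPix(a,(1,1),(float(u[0]),float(u[1]))).mean()) if 0<=u[0]<511 and 0<=u[1]<383 else -1)
  print(y,v)
s=arm.read_state();print(s['clock'],s['contact_force'])
E
```

```text
59 [130, 116, 174, 207, 207, 207, 208, 220, 236, 236, 236, 210, 102, 85, 104, 179, 213, 214, 133, 34, 36, 134, 214, 199, 136, 128, 98, 70, 69, 69, 59, 23, 15, 16, 15, 17, 17, 17, 16, 17, 17, 22, 29, 27, 21, 19, 20, 27, 28, 27]
66 [132, 119, 169, 207, 206, 206, 207, 216, 233, 234, 233, 220, 151, 113, 84, 141, 199, 209, 191, 59, 28, 40, 171, 208, 183, 91, 67, 68, 68, 69, 69, 69, 67, 34, 17, 16, 16, 17, 17, 16, 14, 16, 16, 16, 23, 28, 27, 21, 19, 19]
24.15 [ 0.52294027 -8.89346147 -1.06446663]
```

The slide reads about 50 mm. The bearing's rim lies on the fixed jaw at y≈85 and on the beam edge at x≈3, and a steady 9 N press is holding it. I'll hand in.

```bash
python3 -c "
from bench import arm
print(arm.job_done())"
```

```text
the job is handed in; nothing more can be done
None
```

I pushed the small bearing in against the beam and nipped it between both jaws, with the slide held shut at about 9 N and reading about 50 mm; I handed the job in at about 24 s, and it returned no verdict.

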